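# Set the label trimmer's gauge lever to the third click

## Robot

A 6-joint arm with a two-finger parallel gripper is mounted at the origin on the work surface. World frame = base frame: x ahead of the robot, y to its left, z up, the work surface at z = 0. Lengths are in mm, angles in rad, forces in N, time in s.
With the tool pointing down it reaches from about 400 to 925 mm from the base axis. Payload 12.5 kg.
Tool frame: the origin (TCP) lies midway between the tips of the shut fingers; the grasp point (between the pads) lies 19 mm behind it; z points along the fingers, y is the line along which they close (so a half turn about z gives the same grasp; the last joint's range is limited). The gripper opens to 95 mm and grips with 3 to 60 N. Pads are 20 mm wide; open, the fingers measure 119 mm over their backs; the gripper's body (75 mm by 180 mm) begins 59 mm behind the grasp point.
Start: joints at [1.198, 0.491, 1.559, -0, 1.092, -0.106], TCP at [164.762, 602.912, 193.661] pointing down, gripper open.
Joint ranges: [-3.1, 3.1], [-0.84, 2.19], [0.05, 2.79], [-1.13, 4.28], [0.06, 2.93], [-2.69, 2.69]. Speed limits (rad/s): [2.22, 2.22, 2.79, 3.14, 3.14, 3.14].

## Interface

Orientations are given as [roll, pitch, yaw] about the fixed x, y, z axes, in that order (R = Rz(yaw) Ry(pitch) Rx(roll)).
In Python, from cell import state, read_camera, camera_info, env gives the robot as it stands.
- The arm moves only by the tool move_arm, never from a script. Its argument "commands" is a list of rows, each a list of 3 entries, a list of its own where there are three numbers: the shift along the world's x, y, z in cm, then the turn, a rotation vector about the world's x, y, z in degrees, then the opening, from 0 (shut) to 1 (fully open). A call has 1 to 10 rows; each row shifts and turns the commanded pose from where the row before left it; what a row does not reach is not made up. A row lasts 1/10 s, in which the tool goes at most 50 mm and 8.59 degrees, less where a joint would pass 70% of its speed; a pose out of reach is approached as far as the arm can. A call with a gripper value outside its range is refused whole. The fingers move at their own pace and stop on an object; the grip force is fixed at half the most. Time passes only in rows, so rows that do not move let the fingers close. It gives the time, the measured TCP pose, the force, the opening and the grip force at its end, in the units of the state.
- state(): the state, without advancing time (a new reading comes with each control period).
- read_camera(name): name is "scene" or "top" or "wrist"; returns the picture (420x560x3 uint8, blue, green, red); there is no depth.
- camera_info(name): a dict with "K" (3x3 intrinsics, pixels), "cam_to_world" (4x4, takes a point from camera to world coordinates). Camera axes: x right, y down, z forward; pixel columns grow to the right and rows downward; lengths in mm; the calibration is good to about 2 mm. A picture is of the moment at which its call begins: read the wrist's pose just before it. camera_info takes no time and is no camera call; for the wrist camera it gives the pose at the moment of the call.
- env.job_done(): hands the job in; it is judged then, once.
The state is a dict: "t": time; "joints": joint angles; "qvel": joint speeds; "tau": joint torques, N m; "eef_pos": TCP position; "tcp_rot": TCP orientation; "ft_force": force on the tool from outside, world axes, zero at the start; "moment": the same for the moment, N m; "opening": opening from 0.0 (shut) to 1.0 (fully open); "grip_force": force on a finger pad.
Only numpy, scipy, OpenCV 4.12 (cv2) and the standard library are available. Lean on these libraries where they do the work, as an engineer would, in place of code of your own. Each camera call takes 0.05 s, during which the arm holds its last target. There are 200 camera calls.

## Task

Set the stop of the label trimmer: with your fingertips against the side of the black upright tab, push it all the way home to the end of its slot away from the blade, then push it back towards the blade, counting the clicks, and leave it sitting in the third one; do not run past the third click at any time. Only push the tab sideways, never pinch it, and leave the two honey jars, the loose jar lid and the marker where they are.

Things in the scene. Friction and masses are not known exactly. Their poses are not given: they have to be found in the camera images.
- trimmer: White label trimmer fixed on the table, 260 (x) x 340 (y) mm, flat deck 55 mm above the table. Origin: centre of its underside; x away from the robot at yaw 0, y along the slot towards the blade. Shut blade arm and clear guard at y = +148 to +190 mm, up to 30 mm above the deck. The lever's dark slot runs along y at x = -50 mm; black marks beside it show home (long mark) and the five clicks.
- gauge (a joint): Lever travel along trimmer +y, m: 0 = home at the end stop (tab centre at y = -60 mm), 0.096 = other end. Clicks at 0.020, 0.038, 0.056 (third), 0.074, 0.092, with peaks half-way (0.011, 0.029, 0.047, 0.065, 0.083). Slides at 1 to 2 N near home, takes 5 to 9 N to climb out of a click; about 3 mm past a peak it jumps into the next click by itself, nearer the peak it may stay balanced.
- tab_top (a point): Centre of the top of the black tab, 101 mm above the table. The tab is an upright block 30 mm (trimmer x) x 14 mm (y, the push direction) x 40 mm high, its underside 6 mm above the deck. A low aluminium fence bar, 12 mm wide, up to 9 mm above the deck, runs from it along +x, 12 to 162 mm from the tab's centre, and moves with it.
- tab_right: The half of the tab on the trimmer's -y side (7 mm thick); its outer face is the one to push towards the blade (+y, opening the joint). Origin: centre of the tab's underside. Fingers pressing on both halves at once counts as pinching.
- tab_left: The half of the tab on the trimmer's +y side (7 mm thick); its outer face is the one to push towards home (-y). Origin: centre of the tab's underside.
- jar_a: Honey jar, 72 mm wide, 95 mm high, standing on the table at the -y end of the trimmer; origin at the centre of its underside. Not to be touched.
- jar_b: Honey jar, the same, standing on the table at the blade end (+y) of the trimmer; origin at the centre of its underside. Not to be touched.
- jar_lid: Brass jar lid, 68 mm wide, 14 mm high, lying loose on the trimmer's deck between slot and blade; origin at the centre of its underside. Not to be touched.
- marker: Blue marker pen, about 130 mm long and 14 mm thick, lying on the table beyond the trimmer; origin at the middle of its length, on the underside. Not to be touched.

How it is judged (in metres and radians):
On the way:
1. the lever is pushed fully home against its end stop (within 3 mm) (value of joint gauge below 0.003 m), for 0.1 s.
At the end, for the whole second after the job is handed in: The gauge lever, after having been fully home, rests in its third click (joint 0.056 m, within 3.5 mm), still and released; the jars, lid and marker are within 15 mm of where they began (value of joint gauge between 0.0525 and 0.0595 m and velocity of joint gauge between -0.004 and 0.004 m/s and distance of each of jar_a, jar_b, jar_lid, marker from where it was at the start of the episode below 0.015 m); the robot touches nothing.
It fails at once if the lever runs past the third click, over the peak towards the fourth (joint above 0.068 m) (value of joint gauge above 0.068 m).
It fails at once if the tab is pinched: fingers press on both of its halves at once, over 2 N each (contact force between the fingers and tab_left above 2 N and contact force between the fingers and tab_right above 2 N).
It fails at once if a jar is lifted, tipped over or shoved by more than 15 mm (distance of any of jar_a, jar_b from where it was at the start of the episode above 0.015 m or angle between any of jar_a, jar_b's own z axis and vertical above 0.3 rad).
It fails at once if the loose lid or the marker is lifted or shoved by more than 15 mm (distance of any of jar_lid, marker from where it was at the start of the episode above 0.015 m).
It also fails if it takes over 72 s, if anything falls off the work surface, if the arm or the gripper's body presses on something with over 40 N, if the wrist force passes 120 N, or if a joint passes its speed limit or range.

## Working session

There is one attempt and no reset: what is moved stays moved. The work goes in short steps, Python scripts to look and compute and a tool call to move; the robot and the scene stay as the last step left them, time stands still between calls to the robot, and variables do not carry over. Pictures are saved under pics/ and viewed, at most 10 in all, crops included, and the job is handed in when it is done.

Besides the shell and the picture viewer there is one more tool, called after ">>>" in YAML: its name, and indented under it one key for each argument. move_arm: Moves the arm, as the interface text tells. Its arguments: {"type":"object","properties":{"commands":{"type":"array"}},"required":["commands"]}

```bash
mkdir -p pics; python3 - <<'E'
from cell import *
import cv2
for n in ("top","scene"):
    cv2.imwrite(f"pics/{n}0.png",read_camera(n)); c=camera_info(n); print(n,c["K"],c["cam_to_world"])
s=state();print(s)
E
```

```text
top [[508.69287929   0.         281.56026029]
 [  0.         508.69287929 207.82298564]
 [  0.           0.           1.        ]] [[-6.64920469e-03 -9.90591544e-01  1.36690092e-01  4.58877532e+02]
 [-9.99740305e-01  3.60565526e-03 -2.25016041e-02  6.59292243e+01]
 [ 2.17970414e-02 -1.36804212e-01 -9.90358267e-01  1.42352834e+03]
 [ 0.00000000e+00  0.00000000e+00  0.00000000e+00  1.00000000e+00]]
scene [[384.94023296   0.         282.51449693]
 [  0.         384.94023296 214.95560991]
 [  0.           0.           1.        ]] [[-3.01851015e-01  6.61884584e-01 -6.86144855e-01  1.18953439e+03]
 [ 9.53172815e-01  2.23599551e-01 -2.03629138e-01  2.25864702e+02]
 [ 1.86426939e-02 -7.15480285e-01 -6.98384143e-01  6.40235062e+02]
 [ 0.00000000e+00  0.00000000e+00  0.00000000e+00  1.00000000e+00]]
{'t': 0.1, 'joints': array([ 1.19840864e+00,  4.91471511e-01,  1.55940792e+00, -2.74867353e-05,
        1.09170296e+00, -1.05619804e-01]), 'qvel': array([-7.30921939e-04, -1.05529704e-03, -1.72179674e-03,  5.25139426e-04,
        2.75868883e-03,  3.28404650e-05]), 'tau': array([ 3.28016722e-03, -6.13621616e+01, -2.58600998e+01,  6.94703800e-02,
        4.70543175e-02, -2.43541507e-05]), 'eef_pos': array([164.66591843, 602.66181722, 193.13076308]), 'tcp_rot': array([-3.14060586e+00, -8.00983938e-05,  2.87483741e+00]), 'ft_force': array([ 0.24097092, -0.30213929, -0.77578515]), 'moment': array([ 0.01189469, -0.05993495,  0.01370457]), 'grip_force': 0.0, 'opening': 0.9987818974583538}
```

View pics/top0.png

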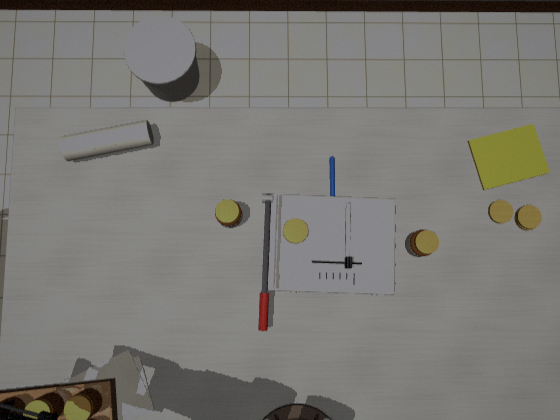

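View pics/scene0.png

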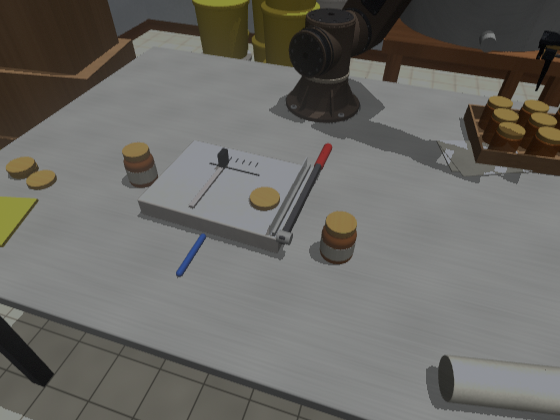

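The top view shows the trimmer with its +y to the left, the tab at about (348,262), the lid at (295,231), the marks at row 275 and the jars at (228,211) and (425,242). I'll enlarge it.

```bash
cat > h.py <<'E'
import numpy as np, cv2
from cell import *
def ray(n,u,v,z,c=None):
    c=c or camera_info(n); T=c["cam_to_world"]; d=T[:3,:3]@np.linalg.solve(c["K"],[u,v,1.]); o=T[:3,3]
    return o+d*(z-o[2])/d[2]
def pix(c,p):
    T=c["cam_to_world"]; q=c["K"]@(T[:3,:3].T@(np.array(p)-T[:3,3])); return q[:2]/q[2]
E
python3 - <<'E'
from h import *
i=cv2.imread("pics/top0.png")[180:305,255:405]
cv2.imwrite("pics/top0c.png",cv2.resize(i,None,fx=4.8,fy=4.8,interpolation=cv2.INTER_CUBIC))
E
```

```text
(no output)
```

View pics/top0c.png

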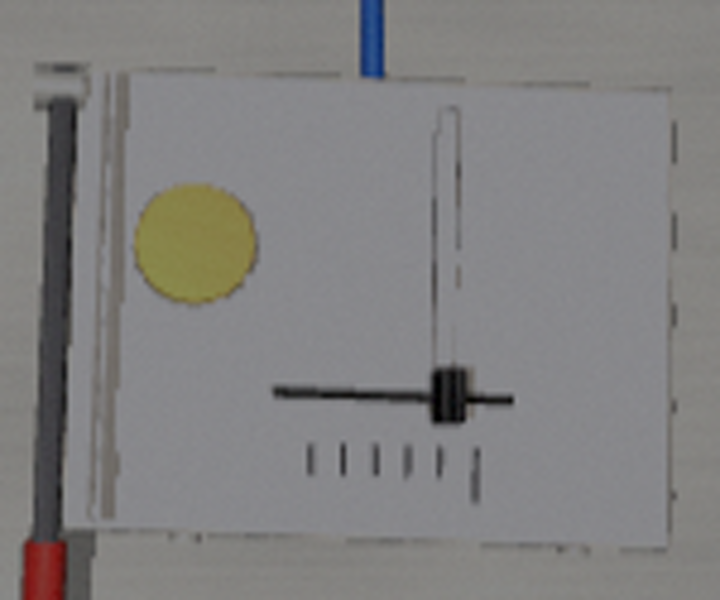

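```bash
python3 - <<'E'
from h import *
f=lambda u,v,z: ray("top",u/4.8+254.6,v/4.8+179.6,z)
P=dict(cr_far=(670,88,55),cr_near=(667,548,55),cl_near=(65,527,55),slotL=(275,392,55),slotR=(513,400,55),home=(475,460,55),c1=(440,460,55),c2=(407,460,55),c3=(376,460,55),c4=(343,460,55),c5=(311,460,55),tab=(450,395,101),lid=(195,243,69))
for k,v in P.items(): print(k,f(*v)[:2].round(1))
for n,p in (("jar_a",(426,242)),("jar_b",(228,211))): print(n,ray("top",*p,95).round(1))
E
```

```text
cr_far [ 674.  -273.7]
cr_near [ 415.3 -262.4]
cl_near [429.2  71.9]
slotL [502.8 -45.5]
slotR [ 497.6 -178.8]
home [ 464.4 -156.6]
c1 [ 464.6 -137.1]
c2 [ 464.7 -118.6]
c3 [ 464.8 -101.3]
c4 [464.9 -82.9]
c5 [465.  -65.1]
tab [ 499.2 -136.5]
lid [585.2  -1. ]
jar_a [ 550.2 -343.5   95. ]
jar_b [634.3 176.6  95. ]
```

>>> move_arm:
  commands:
    - [[4, -3, 0], [0, 0, 1.3], 0]
    - [[4, -3, 0], [0, 0, 1.3], 0]
    - [[4, -3, 0], [0, 0, 1.3], 0]
    - [[4, -3, 0], [0, 0, 1.3], 0]
    - [[4, -3, 0], [0, 0, 1.3], 0]
    - [[4, -3, 0], [0, 0, 1.3], 0]
    - [[4, -3, 0], [0, 0, 1.3], 0]
    - [[4, -3, 0], [0, 0, 1.3], 0]
    - [[0.2, -4, 0], [0, 0, 1.3], 0]
    - [[0.2, -4, 0], [0, 0, 1.3], 0]

```text
t: 1.1
eef_pos: [489.3, 281.1, 192.8]
tcp_rot: [-3.141, -0.001, 3.102]
ft_force: [0.7, -0.5, 1.2]
opening: 0.215
grip_force: 0.0
```

>>> move_arm:
  commands:
    - [[0.2, -4, 0], [0, 0, 0], 0]
    - [[0.2, -4, 0], [0, 0, 0], 0]
    - [[0.2, -4, 0], [0, 0, 0], 0]
    - [[0.2, -4, 0], [0, 0, 0], 0]
    - [[0.2, -4, 0], [0, 0, 0], 0]
    - [[0.2, -4, 0], [0, 0, 0], 0]
    - [[0.2, -4, 0], [0, 0, 0], 0]
    - [[0.2, -4, 0], [0, 0, 0], 0]
    - [[0.2, -4, 0], [0, 0, 0], 0]
    - [[0, 0, 0], [0, 0, 0], 0]

```text
t: 2.1
eef_pos: [506.9, -80.8, 193.4]
tcp_rot: [-3.141, -0.0, 3.098]
ft_force: [1.3, 0.9, 0.0]
opening: 0.005
grip_force: 0.0
```

>>> move_arm:
  commands:
    - [[-0.6, 0, -3], [0, 0, 0], 0]
    - [[0, 0, -3], [0, 0, 0], 0]
    - [[0, 0, -3], [0, 0, 0], 0]
    - [[0, 0, -2.5], [0, 0, 0], 0]
    - [[0, 0, 0], [0, 0, 0], 0]
    - [[0, 0, 0], [0, 0, 0], 0]

```text
t: 2.7
eef_pos: [500.8, -76.7, 79.0]
tcp_rot: [3.141, -0.001, 3.102]
ft_force: [-0.9, -0.6, -0.5]
opening: 0.008
grip_force: 0.0
```

```bash
python3 - <<'E'
from h import *
print(state()["eef_pos"],state()["ft_force"])
c=camera_info("wrist"); i=read_camera("wrist")
for n,p in dict(tab=(499,-136.5,101),home=(464.4,-156.6,55),c3=(464.8,-101.3,55)).items(): print(n,pix(c,p))
cv2.imwrite("pics/w1.png",i)
E
```

```text
[500.8188422  -76.69657381  78.96561948] [-0.92936579 -0.62300478 -0.5168988 ]
tab [181.57596409 255.82077205]
home [167.67477134 185.44877509]
c3 [244.25888184 183.06921274]
```

View pics/w1.png

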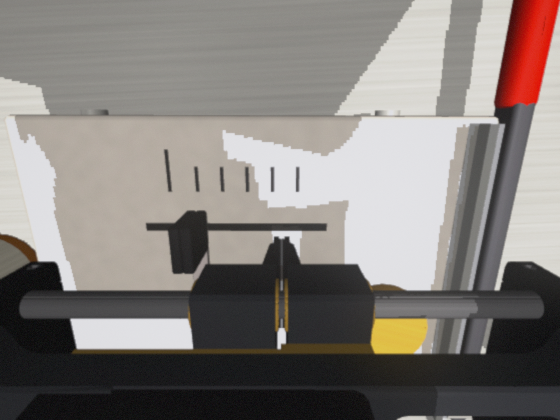

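The wrist view shows the home mark at (168,172), the clicks at columns 197, 222, 247, 272 and 298, and the tab at about (190,240). The fingertips are at (282,240), on the blade side of the tab and clear of it.

>>> move_arm:
  commands:
    - [[0, -1.5, 0], [0, 0, 0], 0]
    - [[-0.1, -1.5, 0], [0, 0, 0], 0]
    - [[0, -0.5, 0], [0, 0, 0], 0]
    - [[0, -0.3, 0], [0, 0, 0], 0]
    - [[0, -0.3, 0], [0, 0, 0], 0]
    - [[0, -0.3, 0], [0, 0, 0], 0]
    - [[0, -0.3, 0], [0, 0, 0], 0]

```text
t: 3.45
eef_pos: [499.7, -124.1, 78.6]
tcp_rot: [3.141, -0.0, 3.102]
ft_force: [0.1, -0.4, 0.5]
opening: 0.006
grip_force: 0.0
```

>>> move_arm:
  commands:
    - [[0, -0.3, 0], [0, 0, 0], 0]
    - [[0, -0.3, 0], [0, 0, 0], 0]
    - [[0, -0.3, 0], [0, 0, 0], 0]
    - [[0, 0, 0], [0, 0, 0], 0]

```text
t: 3.85
eef_pos: [499.6, -132.9, 78.6]
tcp_rot: [3.141, -0.001, 3.102]
ft_force: [-0.8, 1.5, 1.0]
opening: 0.006
grip_force: 0.9
```

>>> move_arm:
  commands:
    - [[0, -0.3, 0], [0, 0, 0], 0]
    - [[0, -0.2, 0], [0, 0, 0], 0]
    - [[0, 0, 0], [0, 0, 0], 0]

```text
t: 4.15
eef_pos: [500.0, -138.6, 78.7]
tcp_rot: [-3.141, 0.001, 3.102]
ft_force: [1.1, 0.1, 0.1]
opening: 0.007
grip_force: 0.0
```

>>> move_arm:
  commands:
    - [[0, -0.2, 0], [0, 0, 0], 0]
    - [[0, -0.2, 0], [0, 0, 0], 0]
    - [[0, 0, 0], [0, 0, 0], 0]

```text
t: 4.45
eef_pos: [499.8, -142.4, 78.7]
tcp_rot: [-3.142, 0.0, 3.102]
ft_force: [-0.1, -0.0, 0.1]
opening: 0.007
grip_force: 0.0
```

>>> move_arm:
  commands:
    - [[0, -0.2, 0], [0, 0, 0], 0]
    - [[0, -0.2, 0], [0, 0, 0], 0]
    - [[0, 0, 0], [0, 0, 0], 0]

```text
t: 4.75
eef_pos: [499.7, -145.8, 78.7]
tcp_rot: [3.141, -0.0, 3.101]
ft_force: [-0.2, 4.0, -0.9]
opening: 0.005
grip_force: 1.7
```

>>> move_arm:
  commands:
    - [[0, -0.2, 0], [0, 0, 0], 0]
    - [[0, 0, 0], [0, 0, 0], 0]

```text
t: 4.95
eef_pos: [499.6, -146.2, 78.6]
tcp_rot: [3.138, -0.001, 3.101]
ft_force: [3.3, 15.9, 3.0]
opening: 0.004
grip_force: 8.4
```

>>> move_arm:
  commands:
    - [[0, -0.1, 0], [0, 0, 0], 0]
    - [[0, 0, 0], [0, 0, 0], 0]

```text
t: 5.15
eef_pos: [499.5, -146.3, 78.6]
tcp_rot: [3.137, -0.001, 3.101]
ft_force: [3.6, 23.5, 3.3]
opening: 0.003
grip_force: 11.4
```

```bash
python3 - <<'E'
from h import *
s=state();print(s["eef_pos"],s["ft_force"])
cv2.imwrite("pics/w2.png",read_camera("wrist"))
E
```

```text
[ 499.54941614 -146.34177603   78.57878111] [ 3.55865168 23.47559732  3.28924811]
```

View pics/w2.png

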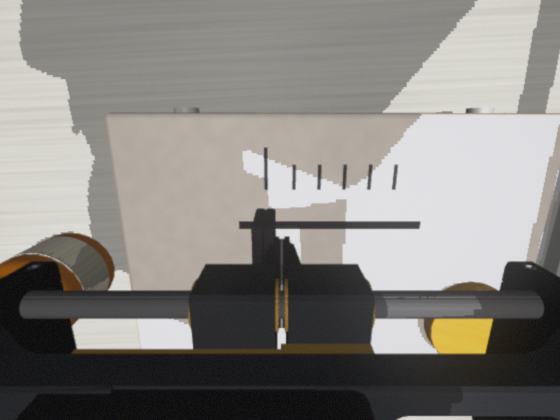

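The tab is at column 262, beside the home mark at 266, so it is home, and the 23 N confirms the end stop. Next I'll go over to the other side.

>>> move_arm:
  commands:
    - [[0, 1, 0], [0, 0, 0], 0]
    - [[0, 0, 2.5], [0, 0, 0], 0]
    - [[0, 0, 3], [0, 0, 0], 0]
    - [[0, 0, 0], [0, 0, 0], 0]
    - [[-0.1, -2.5, 0], [0, 0, 0], 0]
    - [[0, -3, 0], [0, 0, 0], 0]
    - [[0, 0, 0], [0, 0, 0], 0]
    - [[0, 0, -3], [0, 0, 0], 0]
    - [[0, 0, -2.5], [0, 0, 0], 0]
    - [[0, 0, 0], [0, 0, 0], 0]

```text
t: 6.2
eef_pos: [497.1, -193.0, 75.9]
tcp_rot: [3.139, -0.005, 3.102]
ft_force: [1.2, 0.1, 0.2]
opening: 0.005
grip_force: 0.0
```

>>> move_arm:
  commands:
    - [[0, 0.5, 0], [0, 0, 0], 0]
    - [[0, 0.5, 0], [0, 0, 0], 0]
    - [[0, 0.3, 0], [0, 0, 0], 0]
    - [[0, 0, 0], [0, 0, 0], 0]

```text
t: 6.6
eef_pos: [499.1, -180.6, 79.5]
tcp_rot: [-3.141, 0.001, 3.102]
ft_force: [0.2, 1.1, 0.3]
opening: 0.007
grip_force: 0.0
```

```bash
python3 - <<'E'
from h import *
s=state();print(s["eef_pos"],s["ft_force"])
i=read_camera("wrist"); cv2.imwrite("pics/w3.png",cv2.resize(i[130:290,180:420],None,fx=3,fy=3,interpolation=cv2.INTER_CUBIC))
E
```

```text
[ 499.08329536 -180.59369734   79.52474914] [0.19158769 1.0968353  0.30127245]
```

View pics/w3.png

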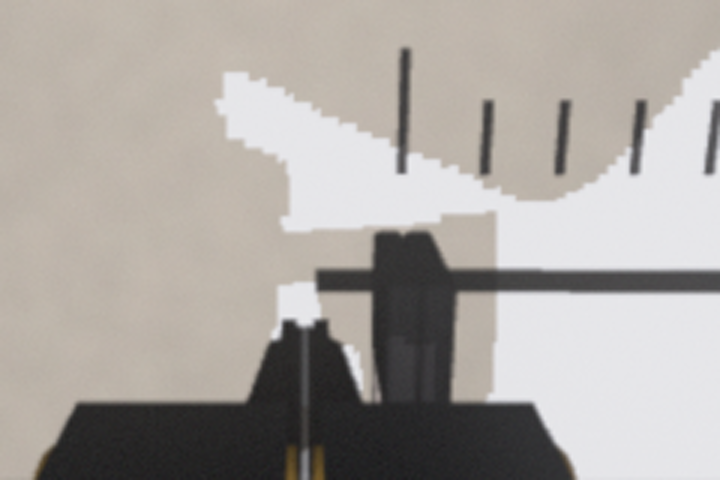

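The tab is still home. Its near face is at crop column 375 and the fingertip edge at 328, a gap of about 8 mm. I now expect contact at TCP y ≈ -171, and peak 3 plus 3 mm at about -121.

>>> move_arm:
  commands:
    - [[0, 0.3, 0], [0, 0, 0], 0]
    - [[0, 0.3, 0], [0, 0, 0], 0]
    - [[0, 0.1, 0], [0, 0, 0], 0]
    - [[0, 0.1, 0], [0, 0, 0], 0]
    - [[0, 0, 0], [0, 0, 0], 0]

```text
t: 7.15
eef_pos: [498.8, -173.0, 78.6]
tcp_rot: [3.141, -0.0, 3.102]
ft_force: [0.9, -0.6, 0.1]
opening: 0.004
grip_force: 0.0
```

>>> move_arm:
  commands:
    - [[0, 0.2, 0], [0, 0, 0], 0]
    - [[0, 0.2, 0], [0, 0, 0], 0]
    - [[0, 0, 0], [0, 0, 0], 0]

```text
t: 7.45
eef_pos: [498.7, -168.9, 78.6]
tcp_rot: [3.141, -0.0, 3.102]
ft_force: [0.2, -0.5, 1.5]
opening: 0.006
grip_force: 0.0
```

>>> move_arm:
  commands:
    - [[0, 0.2, 0], [0, 0, 0], 0]
    - [[0, 0.2, 0], [0, 0, 0], 0]
    - [[0, 0, 0], [0, 0, 0], 0]

```text
t: 7.75
eef_pos: [498.9, -165.6, 78.7]
tcp_rot: [-3.141, 0.001, 3.102]
ft_force: [-0.6, -4.2, -0.3]
opening: 0.001
grip_force: 2.5
```

>>> move_arm:
  commands:
    - [[0, 0.2, 0], [0, 0, 0], 0]
    - [[0, 0, 0], [0, 0, 0], 0]

```text
t: 7.95
eef_pos: [499.0, -163.5, 78.7]
tcp_rot: [-3.141, 0.001, 3.102]
ft_force: [1.0, -3.5, -0.8]
opening: 0.003
grip_force: 1.6
```

>>> move_arm:
  commands:
    - [[0, 0.2, 0], [0, 0, 0], 0]
    - [[0, 0, 0], [0, 0, 0], 0]

```text
t: 8.15
eef_pos: [499.0, -161.1, 78.7]
tcp_rot: [-3.141, 0.0, 3.102]
ft_force: [0.9, -1.9, 0.0]
opening: 0.006
grip_force: 0.9
```

>>> move_arm:
  commands:
    - [[0, 0.2, 0], [0, 0, 0], 0]
    - [[0, 0, 0], [0, 0, 0], 0]

```text
t: 8.35
eef_pos: [498.6, -158.7, 78.6]
tcp_rot: [3.141, -0.0, 3.102]
ft_force: [-0.2, -1.0, 0.0]
opening: 0.004
grip_force: 0.0
```

>>> move_arm:
  commands:
    - [[0, 0.2, 0], [0, 0, 0], 0]
    - [[0, 0, 0], [0, 0, 0], 0]

```text
t: 8.55
eef_pos: [498.6, -156.6, 78.6]
tcp_rot: [3.141, -0.0, 3.102]
ft_force: [-0.8, -0.1, -0.3]
opening: 0.004
grip_force: 0.0
```

The force dropped at about -160, so the first peak is passed and the -171 offset holds. Next contact should be near -151, the peak near -142 and the jump near -139.

>>> move_arm:
  commands:
    - [[0, 0.2, 0], [0, 0, 0], 0]
    - [[0, 0.2, 0], [0, 0, 0], 0]
    - [[0, 0, 0], [0, 0, 0], 0]

```text
t: 8.85
eef_pos: [498.7, -152.7, 78.6]
tcp_rot: [3.141, -0.0, 3.102]
ft_force: [0.0, 0.6, 0.5]
opening: 0.004
grip_force: 0.0
```

>>> move_arm:
  commands:
    - [[0, 0.2, 0], [0, 0, 0], 0]
    - [[0, 0.2, 0], [0, 0, 0], 0]
    - [[0, 0, 0], [0, 0, 0], 0]

```text
t: 9.15
eef_pos: [498.7, -148.9, 78.6]
tcp_rot: [3.142, -0.0, 3.102]
ft_force: [0.4, -0.3, -0.4]
opening: 0.006
grip_force: 0.2
```

>>> move_arm:
  commands:
    - [[0, 0.2, 0], [0, 0, 0], 0]
    - [[0, 0, 0], [0, 0, 0], 0]

```text
t: 9.35
eef_pos: [498.9, -147.6, 78.8]
tcp_rot: [-3.141, 0.0, 3.102]
ft_force: [-0.9, -5.0, -0.6]
opening: 0.002
grip_force: 2.5
```

>>> move_arm:
  commands:
    - [[0, 0.2, 0], [0, 0, 0], 0]
    - [[0, 0, 0], [0, 0, 0], 0]

```text
t: 9.55
eef_pos: [498.9, -145.5, 78.7]
tcp_rot: [-3.141, 0.0, 3.102]
ft_force: [-0.4, -3.0, -0.4]
opening: 0.005
grip_force: 2.0
```

>>> move_arm:
  commands:
    - [[0, 0.2, 0], [0, 0, 0], 0]
    - [[0, 0, 0], [0, 0, 0], 0]

```text
t: 9.75
eef_pos: [499.0, -143.2, 78.7]
tcp_rot: [-3.141, 0.001, 3.102]
ft_force: [0.7, -1.1, 0.1]
opening: 0.002
grip_force: 0.7
```

>>> move_arm:
  commands:
    - [[0, 0.2, 0], [0, 0, 0], 0]
    - [[0, 0, 0], [0, 0, 0], 0]

```text
t: 9.95
eef_pos: [498.6, -140.7, 78.7]
tcp_rot: [3.141, -0.0, 3.102]
ft_force: [0.1, 0.1, 0.8]
opening: 0.006
grip_force: 0.0
```

>>> move_arm:
  commands:
    - [[0, 0.2, 0], [0, 0, 0], 0]
    - [[0, 0, 0], [0, 0, 0], 0]

```text
t: 10.15
eef_pos: [498.6, -138.7, 78.6]
tcp_rot: [3.141, -0.0, 3.102]
ft_force: [0.8, 0.8, -0.2]
opening: 0.004
grip_force: 0.0
```

```bash
python3 - <<'E'
from h import *
s=state();print(s["eef_pos"],s["ft_force"])
i=read_camera("wrist"); cv2.imwrite("pics/w4.png",cv2.resize(i[130:290,180:420],None,fx=3,fy=3,interpolation=cv2.INTER_CUBIC))
E
```

```text
[ 498.59862099 -138.6544476    78.61708722] [ 0.75942589  0.78616843 -0.17083131]
```

View pics/w4.png

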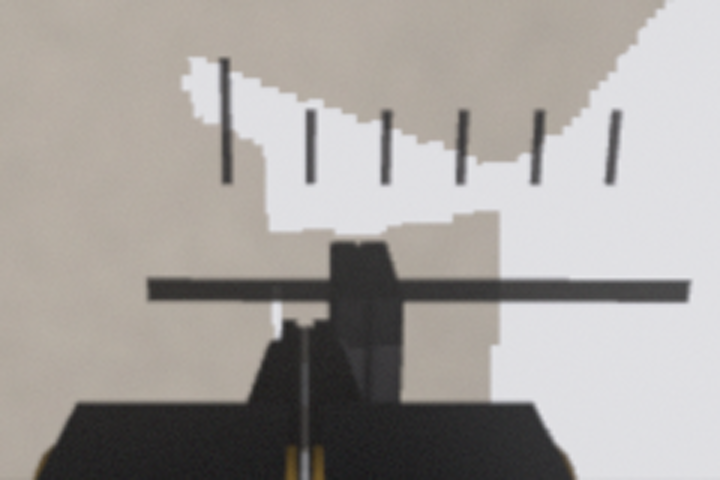

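The tab is at crop column 359, which works out to about 32 mm of travel: just past the second peak, with no force and the finger still touching. I'll go on slowly towards click 3, with the target never beyond TCP y = -117.

>>> move_arm:
  commands:
    - [[0, 0.2, 0], [0, 0, 0], 0]
    - [[0, 0.2, 0], [0, 0, 0], 0]
    - [[0, 0, 0], [0, 0, 0], 0]

```text
t: 10.5
eef_pos: [498.7, -134.8, 78.7]
tcp_rot: [3.141, -0.0, 3.102]
ft_force: [-0.5, 0.3, -0.8]
opening: 0.005
grip_force: 0.0
```

>>> move_arm:
  commands:
    - [[0, 0.2, 0], [0, 0, 0], 0]
    - [[0, 0.2, 0], [0, 0, 0], 0]
    - [[0, 0, 0], [0, 0, 0], 0]

```text
t: 10.8
eef_pos: [498.8, -130.9, 78.7]
tcp_rot: [3.142, 0.0, 3.102]
ft_force: [-0.4, -0.4, -0.7]
opening: 0.006
grip_force: 0.1
```

>>> move_arm:
  commands:
    - [[0, 0.2, 0], [0, 0, 0], 0]
    - [[0, 0, 0], [0, 0, 0], 0]

```text
t: 11.0
eef_pos: [498.8, -129.6, 78.7]
tcp_rot: [-3.141, 0.0, 3.102]
ft_force: [-0.9, -4.6, -1.3]
opening: 0.006
grip_force: 2.6
```

>>> move_arm:
  commands:
    - [[0, 0.2, 0], [0, 0, 0], 0]
    - [[0, 0, 0], [0, 0, 0], 0]

```text
t: 11.2
eef_pos: [498.9, -127.5, 78.7]
tcp_rot: [-3.141, 0.0, 3.102]
ft_force: [0.5, -3.0, -0.2]
opening: 0.004
grip_force: 1.6
```

>>> move_arm:
  commands:
    - [[0, 0.2, 0], [0, 0, 0], 0]
    - [[0, 0, 0], [0, 0, 0], 0]

```text
t: 11.4
eef_pos: [499.0, -125.2, 78.7]
tcp_rot: [-3.141, 0.001, 3.102]
ft_force: [0.7, -2.5, 0.3]
opening: 0.006
grip_force: 0.9
```

>>> move_arm:
  commands:
    - [[0, 0.2, 0], [0, 0, 0], 0]
    - [[0, 0, 0], [0, 0, 0], 0]

```text
t: 11.6
eef_pos: [498.6, -122.7, 78.6]
tcp_rot: [3.141, -0.0, 3.102]
ft_force: [0.3, 0.0, -0.0]
opening: 0.003
grip_force: 0.0
```

>>> move_arm:
  commands:
    - [[0, 0.2, 0], [0, 0, 0], 0]
    - [[0, 0, 0], [0, 0, 0], 0]

```text
t: 11.8
eef_pos: [498.6, -120.7, 78.6]
tcp_rot: [3.141, -0.0, 3.102]
ft_force: [-0.1, -0.8, 0.6]
opening: 0.005
grip_force: 0.0
```

```bash
python3 - <<'E'
from h import *
s=state();print(s["eef_pos"],s["ft_force"])
i=read_camera("wrist"); cv2.imwrite("pics/w5.png",cv2.resize(i[130:290,180:420],None,fx=3,fy=3,interpolation=cv2.INTER_CUBIC))
E
```

```text
[ 498.58787557 -120.65553349   78.63380328] [-0.10051824 -0.75800355  0.57314932]
```

View pics/w5.png

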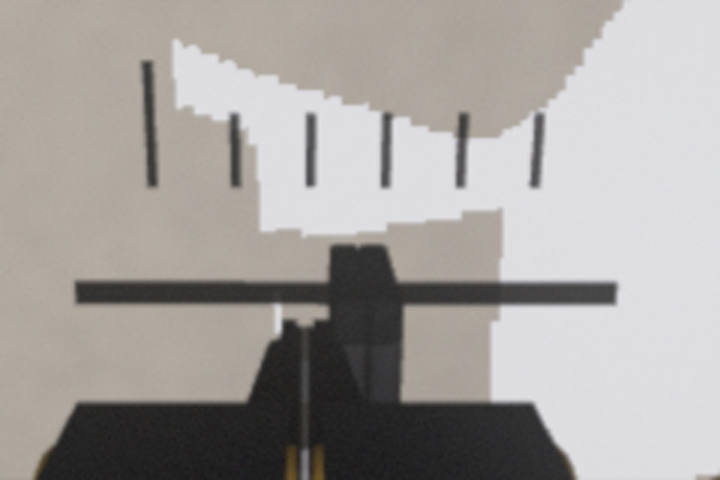

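The tab is again at column 359, with the third mark at 386, so travel is about 50 mm: past the third peak with no force. I'll nudge it to make sure it drops in.

>>> move_arm:
  commands:
    - [[0, 0.1, 0], [0, 0, 0], 0]
    - [[0, 0.1, 0], [0, 0, 0], 0]
    - [[0, 0.1, 0], [0, 0, 0], 0]
    - [[0, 0, 0], [0, 0, 0], 0]
    - [[0, 0, 0], [0, 0, 0], 0]

```text
t: 12.35
eef_pos: [498.8, -118.1, 78.7]
tcp_rot: [3.142, -0.0, 3.102]
ft_force: [-0.1, -0.4, -0.5]
opening: 0.0
grip_force: 0.0
```

```bash
python3 - <<'E'
from h import *
s=state();print(s["eef_pos"],s["ft_force"])
i=read_camera("wrist"); cv2.imwrite("pics/w6.png",cv2.resize(i[130:290,180:420],None,fx=3,fy=3,interpolation=cv2.INTER_CUBIC))
E
```

```text
[ 498.75794824 -118.05697935   78.65771047] [-0.05880644 -0.37249139 -0.51242009]
```

View pics/w6.png

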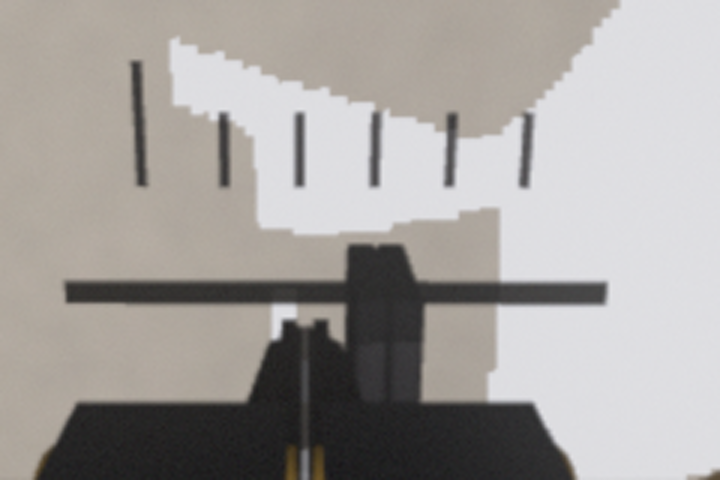

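The tab is now centred at column 376, level with the third click mark at 375, and it has come away from the finger. I'll back off and lift.

>>> move_arm:
  commands:
    - [[0, -1.5, 0], [0, 0, 0], 0]
    - [[0, -1.5, 0], [0, 0, 0], 0]
    - [[0, 0, 3], [0, 0, 0], 0]
    - [[0, 0, 4], [0, 0, 0], 0]
    - [[0, 0, 4], [0, 0, 0], 0]
    - [[0, 0, 0], [0, 0, 0], 0]
    - [[0, 0, 0], [0, 0, 0], 0]

```text
t: 13.1
eef_pos: [498.8, -149.2, 189.1]
tcp_rot: [-3.141, 0.002, 3.101]
ft_force: [0.6, 0.3, 0.1]
opening: 0.005
grip_force: 0.0
```

```bash
python3 - <<'E'
from h import *
print(state()["eef_pos"])
cv2.imwrite("pics/w7.png",read_camera("wrist"))
E
```

```text
[ 498.80370681 -149.21271998  189.13403786]
```

View pics/w7.png

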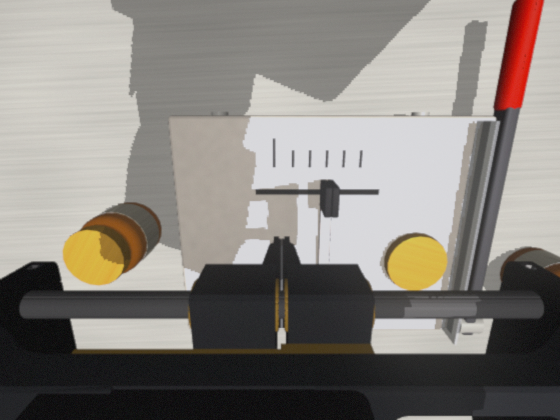

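The arm is clear. The tab's base is at column 326, by the third mark at 327, and the lid and jars are where they were.

```bash
python3 -c "
from cell import env
print(env.job_done())"
```

```text
the job is handed in; nothing more can be done
None
```

I pushed the lever fully home, then back to the third click without running past it, and left it there with the arm clear; the job is handed in, but no verdict came back.

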